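Tip the tote of used vials into the discard tub

ROBOT

A 6-joint arm with a two-finger parallel gripper is mounted at the origin on the work surface. World frame = base frame: x ahead of the robot, y to its left, z up, the work surface at z = 0. Lengths are in mm, angles in rad, forces in N, time in s.
With the tool pointing down it reaches from about 300 to 775 mm from the base axis. Payload 14.6 kg.
Tool frame: the origin (TCP) lies at the very end of the fingers, on their centre line; the grasp point (between the pads) lies 19 mm behind it; z points along the fingers, y is the line along which they close (so a half turn about z gives the same grasp; the last joint's range is limited). The gripper opens to 94 mm and grips with 3 to 60 N. Pads are 16 mm wide; open, the fingers measure 119 mm over their backs; the gripper's body (75 mm by 177 mm) begins 78 mm behind the grasp point.
Start: joints at [-1.242, 0.3, 1.521, -0, 1.321, -0.067], TCP at [212.043, -507.471, 205.446] pointing down, gripper open.
Joint ranges: [-3.03, 3.03], [-0.79, 2.21], [0.23, 2.52], [-1.04, 4.18], [0, 3.07], [-2.55, 2.55]. Speed limits (rad/s): [2.22, 2.22, 2.57, 3.14, 3.14, 3.14].

INTERFACE

Orientations are given as [roll, pitch, yaw] about the fixed x, y, z axes, in that order (R = Rz(yaw) Ry(pitch) Rx(roll)).
In Python, from cell import manip gives the robot as it stands.
- The arm moves only by the tool servo_tool, never from a script. Its argument "rows" is a list of rows, each a list of 7 numbers: the turn, a rotation vector about the world's x, y, z in degrees, then the shift along the world's x, y, z in mm, then the closure, from 0 (fully open) to 1 (shut). In form: [[rx, ry, rz, dx, dy, dz, fingers], ...]. A call has 1 to 20 rows; each row shifts and turns the commanded pose from where the row before left it; what a row does not reach is not made up. A row lasts 1/8 s, in which the tool goes at most 62.5 mm and 10.7 degrees, less where a joint would pass 70% of its speed; a pose out of reach is approached as far as the arm can. A call with a gripper value outside its range is refused whole. The fingers move at their own pace and stop on an object; "grip_force" is the grip in N (left out, the last holds). Time passes only in rows, so rows that do not move let the fingers close. It gives the time, the measured TCP pose, the force, the opening and the grip force at its end, in the units of the state.
- manip.read_state(): the state, without advancing time (a new reading comes with each control period).
- manip.camera(name): name is "scene" or "top"; returns the picture (400x640x3 uint8, red, green, blue); there is no depth.
- manip.camera_info(name): a dict with "fx", "fy", "cx", "cy" (pixels), "position" and "rotation" of the camera in the world. Camera axes: x right, y down, z forward; pixel columns grow to the right and rows downward; lengths in mm; the calibration is good to about 2 mm. A picture is of the moment at which its call begins. camera_info takes no time and is no camera call.
- manip.sign_off(): hands the job in; it is judged then, once.
The state is a dict: "clock": time; "joints": joint angles; "qd": joint speeds; "effort": joint torques, N m; "eef_pos": TCP position; "eef_rot": TCP orientation; "wrist_force": force on the tool from outside, world axes, zero at the start; "moment": the same for the moment, N m; "finger_gap": finger opening in mm; "finger_force": force on a finger pad.
Only numpy, scipy, OpenCV 4.12 (cv2) and the standard library are available. Lean on these libraries where they do the work, as an engineer would, in place of code of your own. Each camera call takes 0.05 s, during which the arm holds its last target. There are 200 camera calls.

TASK

Slide the open discard tub along the bench, without lifting it, until it stands wholly on the bench pad. Then take the steel tote by its handle, tip all four vials out of it into the tub, and set the empty tote down upright where it stood before. Leave the other things on the bench where they are.

Things in the scene. Friction and masses are not known exactly. Their poses are not given: they have to be found in the camera images.
- tub: open grey plastic discard tub, loose, 0.5 kg, outside 200 (its x) x 170 (its y) x 90 mm high, walls 6 mm thick, floor 6 mm; origin at the centre of its underside, z up
- tub_corner0 (a point): outer bottom corner of the tub at its +x, +y
- tub_corner1 (a point): outer bottom corner of the tub at its +x, -y
- tub_corner2 (a point): outer bottom corner of the tub at its -x, -y
- tub_corner3 (a point): outer bottom corner of the tub at its -x, +y
- pad: flat white bench pad with a thin grey border line, 260 (its x) x 220 (its y) mm, fixed, lying flush on the bench; origin at its centre
- tote: loose steel tote, 154 (its x) x 125 (its y) mm, 0.35 kg: flat floor 4 mm thick, 74 mm wide; along each long side a flap slopes up and outward to a pouring edge at y = +-64, z = 20 mm; end walls 30 mm high; black bar handle along x over its middle on uprights at x = +-75, alike both ways round. Origin at the centre of its underside, z up
- tote_handle (a point): centre of the tote's bar handle, 103 mm above its origin; the bar is 14 mm thick (tote's y), 24 mm high, 146 mm long between the uprights
- vial0: sample vial with screw cap, a plain cylinder 30 mm in diameter and 60 mm long along its x, 40 g; origin at its centre; one of four lying in the tote
- vial1: sample vial with screw cap, a plain cylinder 30 mm in diameter and 60 mm long along its x, 40 g; origin at its centre; one of four lying in the tote
- vial2: sample vial with screw cap, a plain cylinder 30 mm in diameter and 60 mm long along its x, 40 g; origin at its centre; one of four lying in the tote
- vial3: sample vial with screw cap, a plain cylinder 30 mm in diameter and 60 mm long along its x, 40 g; origin at its centre; one of four lying in the tote
- reagent_a: bystander: white bottle with a yellow label, 54 mm diameter, 130 mm high, loose; origin under its centre
- reagent_big: bystander: black bottle with a yellow label, 68 mm diameter, 155 mm high, loose; origin under its centre
- reagent_b: bystander: white bottle with a yellow label, 54 mm diameter, 130 mm high, loose; origin under its centre
- tip_box: bystander: box of pipette tips, blue with a clear lid, 80 (x) x 110 (y) x 70 mm high, loose; origin under its centre
- tape: bystander: roll of tape lying flat, 90 mm diameter, 20 mm high, loose; origin under its centre
- pipette: bystander: hand pipette lying flat along its x, 242 mm long (x from -132 to 110 mm), up to 40 mm wide and 26 mm high, loose; origin on the bench under its middle
- tube_rack: bystander: orange tube rack, 100 (x) x 220 (y) x 57 mm high, fixed; origin under its centre
Not all that is in view belongs to the job. What is shaped like the vial1 but pink is not meant. Leave any yellow look-alike of the vial2 alone.

How it is judged (in metres and radians):
On the way, in this order (a step that is already met when the one before it is completed fails the run):
1. the tub stands wholly on the pad (x of tub_corner0 in the frame of pad between -0.135 and 0.135 m and y of tub_corner0 in the frame of pad between -0.115 and 0.115 m and x of tub_corner1 in the frame of pad between -0.135 and 0.135 m and y of tub_corner1 in the frame of pad between -0.115 and 0.115 m and x of tub_corner2 in the frame of pad between -0.135 and 0.135 m and y of tub_corner2 in the frame of pad between -0.115 and 0.115 m and x of tub_corner3 in the frame of pad between -0.135 and 0.135 m and y of tub_corner3 in the frame of pad between -0.115 and 0.115 m), for 0.2 s.
2. all four vials are in the tub while the tote is still tipped (x of vial0 in the frame of tub between -0.094 and 0.094 m and y of vial0 in the frame of tub between -0.079 and 0.079 m and x of vial1 in the frame of tub between -0.094 and 0.094 m and y of vial1 in the frame of tub between -0.079 and 0.079 m and x of vial2 in the frame of tub between -0.094 and 0.094 m and y of vial2 in the frame of tub between -0.079 and 0.079 m and x of vial3 in the frame of tub between -0.094 and 0.094 m and y of vial3 in the frame of tub between -0.079 and 0.079 m and z of vial0 in the frame of tub between 0 and 0.085 m and z of vial1 in the frame of tub between 0 and 0.085 m and z of vial2 in the frame of tub between 0 and 0.085 m and z of vial3 in the frame of tub between 0 and 0.085 m and angle between tote's own z axis and vertical above 0.5 rad), for 0.1 s.
At the end, for the whole second after the job is handed in: The tub stands flat and at rest wholly on the pad (its bottom corners at most 5 mm over the pad's edge), all four vials lie inside it below its rim, and the empty tote stands upright, at rest on the bench within 60 mm of where it stood at the start, any way round (all of step 1 and x of vial0 in the frame of tub between -0.094 and 0.094 m and y of vial0 in the frame of tub between -0.079 and 0.079 m and x of vial1 in the frame of tub between -0.094 and 0.094 m and y of vial1 in the frame of tub between -0.079 and 0.079 m and x of vial2 in the frame of tub between -0.094 and 0.094 m and y of vial2 in the frame of tub between -0.079 and 0.079 m and x of vial3 in the frame of tub between -0.094 and 0.094 m and y of vial3 in the frame of tub between -0.079 and 0.079 m and z of vial0 in the frame of tub between 0 and 0.085 m and z of vial1 in the frame of tub between 0 and 0.085 m and z of vial2 in the frame of tub between 0 and 0.085 m and z of vial3 in the frame of tub between 0 and 0.085 m and angle between tub's own z axis and vertical below 0.05 rad and height (world z) of each of tub, tote below 0.01 m and linear speed of each of tub, tote below 0.02 m/s and angle between tote's own z axis and vertical below 0.08 rad and distance of tote from where it was at the start of the episode below 0.06 m); the robot touches nothing.
It fails at once if the tub is lifted more than 25 mm or tipped more than about 14 degrees (height (world z) of tub above 0.025 m or angle between tub's own z axis and vertical above 0.25 rad).
It fails at once if a bystander is moved more than 30 mm or knocked over (distance of any of reagent_a, reagent_big, reagent_b, tip_box, tape, pipette from where it was at the start of the episode above 0.03 m or angle between any of reagent_a, reagent_big, reagent_b, tip_box, tape, pipette's own z axis and vertical above 0.4 rad).
It also fails if it takes over 72 s, if anything falls off the work surface, if the arm or the gripper's body presses on something with over 40 N, if the wrist force passes 120 N, or if a joint passes its speed limit or range.

## Working session

There is one attempt and no reset: what is moved stays moved. The work goes in short steps, Python scripts to look and compute and a tool call to move; the robot and the scene stay as the last step left them, time stands still between calls to the robot, and variables do not carry over. Pictures are saved under pics/ and viewed, at most 10 in all, crops included, and the job is handed in when it is done.

Besides the shell and the picture viewer there is one more tool, called after "Emit:" as name([rows], argument=value, ...), one row to a line, values as JSON. servo_tool: Moves the arm, as the interface text tells. Its arguments: {"type":"object","properties":{"rows":{"type":"array","items":{"type":"array","items":{"type":"number"}}},"grip_force":{"type":"number"}},"required":["rows"]}

```bash
mkdir -p pics; python3 - <<'E'
from cell import manip
import cv2
for n in("scene","top"):
    cv2.imwrite(f"pics/{n}0.png",manip.camera(n)[:,:,::-1]); print(n,manip.camera_info(n))
print(manip.read_state())
E
```

```text
scene {'fx': 510.3832384446677, 'fy': 510.3832384446677, 'cx': 324.3395153801966, 'cy': 205.36519413255812, 'position': array([1427.61656418, -432.59690154, 1272.0229037 ]), 'rotation': array([-2.45370487, -0.00583117,  1.10572318])}
top {'fx': 504.12024818469064, 'fy': 504.12024818469064, 'cx': 317.09337738099197, 'cy': 197.1109104259191, 'position': array([ 259.23396506,  -17.64253046, 1675.01072647]), 'rotation': array([-2.96237462e+00, -9.68329114e-04, -1.56498617e+00])}
{'clock': 0.1, 'joints': array([-1.24159203e+00,  3.00403073e-01,  1.52152661e+00, -6.33865959e-06,
        1.32069743e+00, -6.65971699e-02]), 'qd': array([ 0.00027149, -0.00086974, -0.00145606,  0.00088078, -0.00052215,
       -0.00049396]), 'effort': array([ 1.15002887e-03, -5.32647693e+01, -3.53285801e+01,  7.09827337e-02,
        2.34903902e-02, -7.09824076e-05]), 'eef_pos': array([ 211.9711887 , -507.25322731,  204.9466844 ]), 'eef_rot': array([-3.14056008e+00, -6.27151336e-05,  3.95803003e-01]), 'wrist_force': array([-0.37778416, -0.29476402,  0.32513079]), 'moment': array([-0.00725445, -0.0036393 , -0.01667914]), 'finger_force': 0.0, 'finger_gap': 94.43370108809272}
```

View pics/scene0.png

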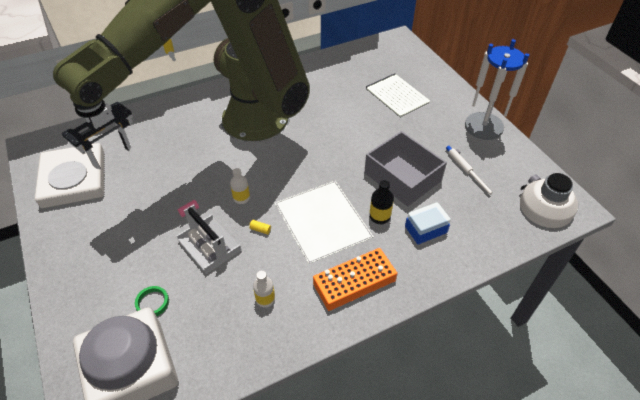

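View pics/top0.png

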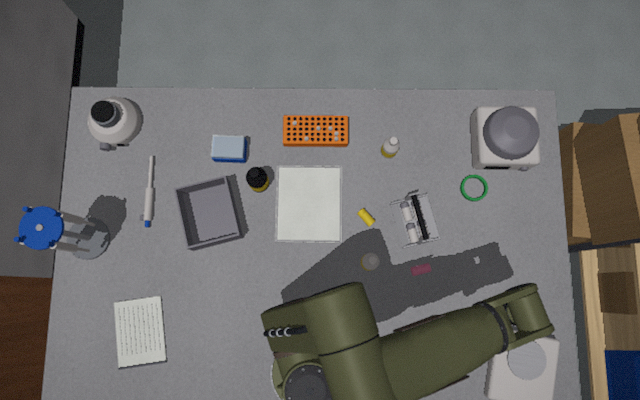

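The scene shows the tub at about (405,168), the pad at (323,220), the tote at (208,240) and the black bottle at (381,203), between tub and pad. In the top view, the tub is at (209,212), the pad at (308,204), the tote at (415,218), the big bottle at (257,179), the yellow look-alike at (367,217) and the pink one at (422,269).

```bash
cat > h.py <<'E'
import numpy as np, cv2
from scipy.spatial.transform import Rotation as R
from cell import manip
def ray(n,u,v):
    c=manip.camera_info(n); d=R.from_euler('xyz',c['rotation']).as_matrix()@np.array([(u-c['cx'])/c['fx'],(v-c['cy'])/c['fy'],1])
    return np.array(c['position']),d
def onz(n,u,v,z):
    p,d=ray(n,u,v); return np.round((p+d*(z-p[2])/d[2])[:2],1)
def rect(mask,n,z):
    cs,_=cv2.findContours(mask.astype(np.uint8),cv2.RETR_EXTERNAL,cv2.CHAIN_APPROX_NONE)
    c=max(cs,key=cv2.contourArea)[:,0]
    w=np.array([onz(n,u,v,z) for u,v in c],np.float32)
    return cv2.minAreaRect(w)
def box(im,u0,v0,u1,v1,f):
    m=np.zeros(im.shape[:2],bool); m[v0:v1,u0:u1]=f(im[v0:v1,u0:u1].astype(int)); return m
E
python3 - <<'E'
from h import *
t=cv2.imread('pics/top0.png')
m=box(t,265,158,352,250,lambda a:a.min(2)>165); print('pad',rect(m,'top',0),m.sum())
hsv=lambda a:a
m=box(t,165,165,250,258,lambda a:(a.sum(2)<340)); print('tub?',rect(cv2.morphologyEx(m.astype(np.uint8),cv2.MORPH_OPEN,np.ones((3,3))),'top',90),m.sum())
for n,u,v,z in [('bigcap',258,173,155),('rackL',284,130,57),('rackbl',284,146,57),('bottle_b cap',393,141,130),('bottle a cap',371,260,130),('yellow',367,217,15),('tapec',474,187,10),('tipbox',229,146,70),('pip',149,190,13)]: print(n,onz('top',u,v,z))
m=box(t,400,188,440,245,lambda a:a.max(2)<45); print('handle',rect(m,'top',115),m.sum())
a=cv2.resize(t[160:285,345:455],None,fx=5,fy=5,interpolation=cv2.INTER_CUBIC)
b=cv2.resize(t[155:260,165:285],None,fx=4,fy=4,interpolation=cv2.INTER_CUBIC)
s=cv2.imread('pics/scene0.png'); 
cv2.imwrite('pics/c1.png',cv2.resize(s[185:285,160:290],None,fx=6,fy=6,interpolation=cv2.INTER_CUBIC)[:600])
c=np.zeros((600,800,3),np.uint8); c[:500,:440]=cv2.resize(a,(440,500)); c[:315,440:800]=cv2.resize(b,(360,315)); cv2.imwrite('pics/c2.png',c)
E
```

```text
pad ((541.8264770507812, 12.537239074707031), (211.12063598632812, 247.69815063476562), 89.12611389160156) 4469
tub? ((499.6327209472656, 336.8570251464844), (191.95030212402344, 161.85304260253906), 15.264985084533691) 2127
bigcap [609.2 165.6]
rackL [779.6  94.4]
rackbl [724.3  93.5]
bottle_b cap [ 721.9 -257.8]
bottle a cap [ 345.4 -182.8]
yellow [ 493.8 -183.7]
tapec [ 598.7 -546. ]
tipbox [719.4 273.8]
pip [581.2 547.1]
handle ((481.4967956542969, -337.3947448730469), (140.87945556640625, 16.02664566040039), 14.461156845092773) 213
```

View pics/c2.png

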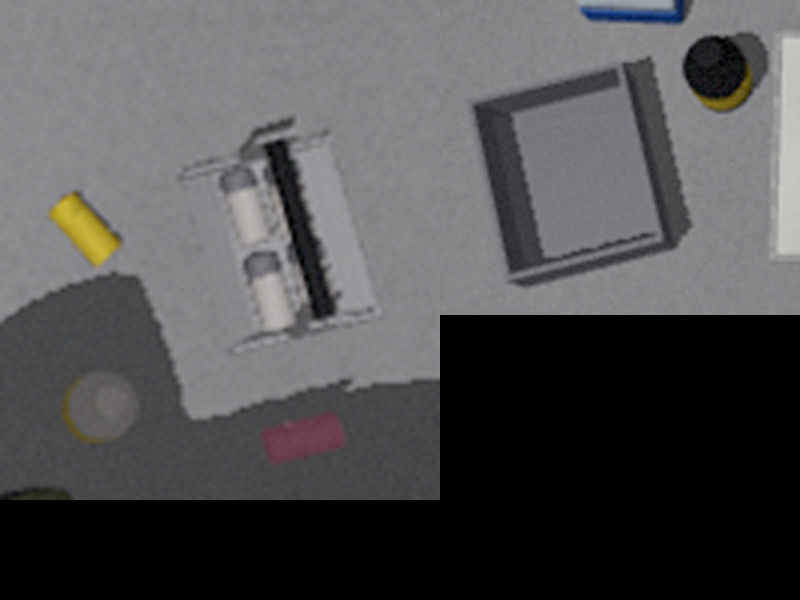

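View pics/c1.png

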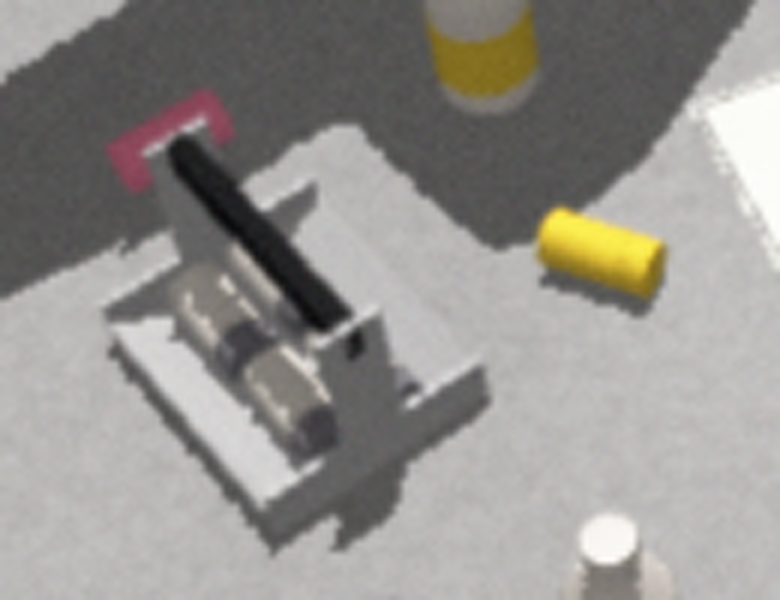

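The crops show four vials with white bodies and grey caps in the steel tote, two of them half under the bar. The yellow cylinder at (367,217) and the pink one at (422,269) lie on the bench, so they are the look-alikes to leave alone. Next I refine the tub and tote poses.

```bash
python3 - <<'E'
from h import *
f=lambda x,y:(165+(x-440)/3-.33,155+y/3-.33)
rim=[onz('top',*f(*p),90) for p in[(473,103),(625,65),(662,237),(510,275)]]
base=[onz('top',*f(*p),0) for p in[(652,58),(690,228),(522,286)]]
print('rim',rim,np.mean(rim,0));print('base',base,'ctr',(base[0]+base[2])/2)
for r in(rim,base):
  for a,b in zip(r,r[1:]): d=b-a; print(np.linalg.norm(d).round(1),np.degrees(np.arctan2(*d[::-1])).round(1))
s=cv2.imread('pics/scene0.png')
# scene check: tub rim corners & tote handle ends & pad
for p in[(404,134),(444,166),(406,202),(365,168)]: print('s rim?',onz('scene',*p,90))
m=box(s,180,195,230,245,lambda a:a.max(2)<35); print('handle s',rect(m,'scene',110))
m=box(s,270,175,375,265,lambda a:a.min(2)>175); print('pad s',rect(m,'scene',0))
m=box(s,366,180,396,212,lambda a:a.max(2)<40); print('big s',rect(m,'scene',130))
print('yellow s',onz('scene',260,227,15),'pink top',onz('top',422,269,15))
E
```

```text
rim [array([570.1, 435.7]), array([612.6, 275. ]), array([427.7, 229.1]), array([386.9, 386.8])] [499.325 331.65 ]
base [array([641. , 261.3]), array([447.5, 212.3]), array([382.1, 395.9])] ctr [511.55 328.6 ]
166.2 -75.2
190.5 -166.1
162.9 104.5
199.6 -165.8
194.9 109.6
s rim? [402.5 391.8]
s rim? [586.9 426.3]
s rim? [660.2 235.9]
s rim? [482.2 194.7]
handle s ((480.38861083984375, -343.9508056640625), (136.92601013183594, 14.180477142333984), 12.813175201416016)
pad s ((534.2403564453125, 17.160064697265625), (336.3564453125, 357.25067138671875), 63.588233947753906)
big s ((629.197998046875, 166.08518981933594), (58.634071350097656, 107.02366638183594), 58.61678695678711)
yellow s [ 496.7 -178.8] pink top [ 323.6 -361.2]
```

Emit:
servo_tool([
  [0,0,-4,0,0,50,0],
  [0,0,-4.5,0,0,50,0],
  [0,0,0,27,42,0,0],
  [0,0,0,27,42,0,0],
  [0,0,0,27,42,0,0],
  [0,0,0,27,42,0,0],
  [0,0,0,27,42,0,0],
  [0,0,0,27,42,0,0],
  [0,0,0,27,42,0,0],
  [0,0,0,27,42,0,0],
  [0,0,0,27,42,0,0],
  [0,0,0,27,42,0,0],
  [0,0,0,27,42,0,0],
  [0,0,0,27,42,0,0],
  [-10,0,0,0,0,0,0],
  [-10,0,0,0,0,0,0],
  [-10,0,0,0,0,0,0],
  [-10,0,0,0,0,0,0],
  [-10,0,0,0,0,0,0],
  [0,0,0,0,0,0,0],
])

```text
clock: 2.6
eef_pos: [535.8, -2.2, 303.3]
eef_rot: [2.284, 0.193, 0.163]
wrist_force: [0.2, -0.8, 0.8]
finger_gap: 94.0
finger_force: 0.0
```

```bash
python3 -c "
from h import *
s=manip.read_state();print(s['joints'],s['eef_pos'],s['eef_rot']);print(R.from_euler('xyz',s['eef_rot']).as_matrix()[:,2])"
```

```text
[ 0.30197707  0.35287646  1.44892439 -0.82412498  1.6468303   1.68919045] [535.77864816  -2.21483811 303.28202091] [2.28371859 0.19337917 0.16337153]
[-0.00098461 -0.76682459 -0.64185597]
```

Emit:
servo_tool([
  [10,0,0,-11,40,0,0],
  [10,0,0,-11,40,0,0],
  [10,0,0,-11,40,0,0],
  [10,0,0,-11,40,0,0],
  [10,0,0,-11,42,0,0],
  [0,0,0,0,42,0,0],
  [0,0,0,0,0,-50,0],
  [0,0,0,0,0,-50,0],
  [0,0,0,0,0,-50,0],
  [0,0,0,0,0,0,0],
])

```text
clock: 3.85
eef_pos: [480.5, 239.8, 154.0]
eef_rot: [-3.14, 0.003, 0.246]
wrist_force: [-0.2, 0.4, 1.0]
finger_gap: 94.1
finger_force: 0.0
```

```bash
python3 -c "
from h import *
a=manip.camera('scene')[:,:,::-1];b=manip.camera('top')[:,:,::-1]
o=np.zeros((600,800,3),np.uint8)
o[:480,:400]=cv2.resize(a[110:230,340:440],(400,480));o[:460,400:]=cv2.resize(b[150:265,165:265],(400,460))
cv2.imwrite('pics/g1.png',o)"
```

```text
(no output)
```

View pics/g1.png

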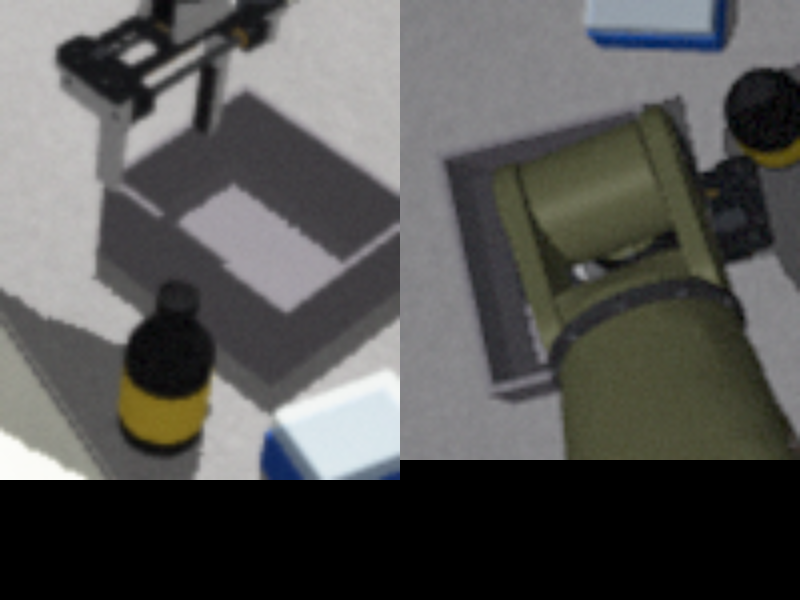

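The crop shows the fingers either side of the tub's -y wall and clear of the bottle. I'll go down and close.

Emit:
servo_tool([
  [0,0,0,0,0,-30,0],
  [0,0,0,0,0,-30,0],
  [0,0,0,0,0,-25,0],
  [0,0,0,0,0,-23,0],
  [0,0,0,0,0,0,0.3],
  [0,0,0,0,0,0,0.6],
  [0,0,0,0,0,0,0.8],
  [0,0,0,0,0,0,1],
  [0,0,0,0,0,0,1],
  [0,0,0,0,0,0,1],
  [0,0,0,0,0,0,1],
  [0,0,0,0,0,0,1],
  [0,0,0,0,0,0,1],
], grip_force=45)

```text
clock: 5.58
eef_pos: [481.0, 240.7, 47.4]
eef_rot: [-3.141, -0.0, 0.247]
wrist_force: [-0.3, 2.6, -0.9]
finger_gap: 7.6
finger_force: 1.1
```

Emit:
servo_tool([
  [0,0,0,0,0,0,1],
  [0,0,0,0,0,0,1],
  [0,0,0,-7,0,0,1],
  [0,0,0,-10,0,0,1],
  [0,0,0,-10,0,0,1],
  [0,0,0,-10,0,0,1],
  [0,0,0,-10,0,0,1],
  [0,0,0,-10,0,0,1],
  [0,0,0,-8,0,0,1],
  [0,0,0,-5,0,0,1],
  [0,0,-3,0,0,0,1],
  [0,0,-4,0,0,0,1],
  [0,0,-4,0,0,0,1],
  [0,0,-3.2,0,0,0,1],
  [0,0,0,0,0,0,1],
])

```text
clock: 7.45
eef_pos: [410.9, 240.6, 47.4]
eef_rot: [3.142, 0.0, 0.0]
wrist_force: [0.3, -0.2, -3.7]
finger_gap: 5.9
finger_force: 45.0
```

```bash
python3 -c "
from h import *
a=manip.camera('scene')[:,:,::-1]
cv2.imwrite('pics/g2.png',cv2.resize(a[100:240,330:470],(600,600)))"
```

```text
(no output)
```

View pics/g2.png

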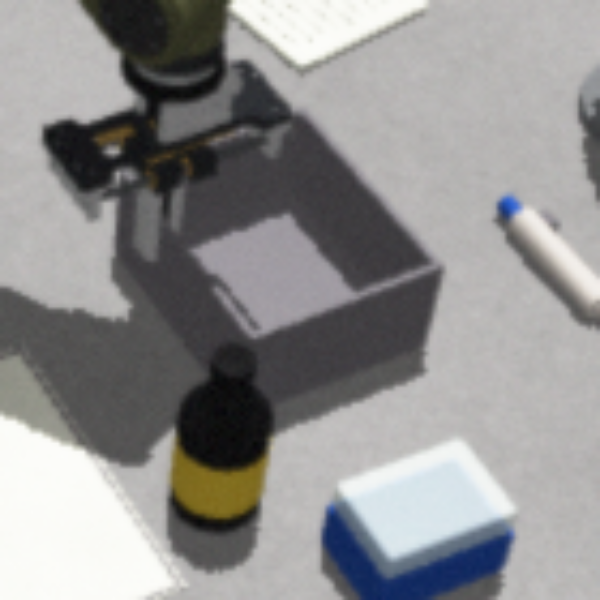

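The tub followed and turned. I'll check the clearance from its +x,+y corner, whose rim is at about (433,162).

```bash
python3 -c "
from h import *
k=140/600
for x,y,z in[(440,265,90),(298,110,90),(232,455,155)]:print(onz('scene',330+x*k-.4,100+y*k-.4,z))
print(onz('scene',330+415*k,100+372*k,0), onz('scene',330+215*k,100+520*k,0))"
```

```text
[553.2 404.1]
[357.7 400.4]
[686.1 135. ]
[576.7 384.6] [632.8 171.1]
```

Clearance to the bottle is about 20 mm. Now 306 mm along -y, then 87 mm along +x.

Emit:
servo_tool([
  [0,0,0,0,-8,0,1],
  [0,0,0,0,-15,0,1],
  [0,0,0,0,-20,0,1],
  [0,0,0,0,-20,0,1],
  [0,0,0,0,-20,0,1],
  [0,0,0,0,-20,0,1],
  [0,0,0,0,-20,0,1],
  [0,0,0,0,-20,0,1],
  [0,0,0,0,-20,0,1],
  [0,0,0,0,-20,0,1],
  [0,0,0,0,-20,0,1],
  [0,0,0,0,-20,0,1],
  [0,0,0,0,-20,0,1],
  [0,0,0,0,-20,0,1],
  [0,0,0,0,-20,0,1],
  [0,0,0,0,-15,0,1],
  [0,0,0,0,-8,0,1],
  [0,0,0,0,0,0,1],
])

```text
clock: 9.75
eef_pos: [410.9, -65.9, 47.4]
eef_rot: [3.141, 0.0, -0.001]
wrist_force: [-0.8, -1.6, -2.3]
finger_gap: 5.8
finger_force: 45.0
```

Emit:
servo_tool([
  [0,0,0,7,0,0,1],
  [0,0,0,10,0,0,1],
  [0,0,0,10,0,0,1],
  [0,0,0,10,0,0,1],
  [0,0,0,10,0,0,1],
  [0,0,0,10,0,0,1],
  [0,0,0,10,0,0,1],
  [0,0,0,10,0,0,1],
  [0,0,0,10,0,0,1],
  [0,0,0,0,0,0,1],
])

```text
clock: 11.0
eef_pos: [498.8, -65.5, 47.4]
eef_rot: [3.142, -0.001, -0.001]
wrist_force: [1.9, -1.1, -1.6]
finger_gap: 6.1
finger_force: 45.0
```

```bash
python3 -c "
from h import *
a=manip.camera('scene')[:,:,::-1]
cv2.imwrite('pics/g3.png',cv2.resize(a[130:290,250:450],(800,600)))"
```

```text
(no output)
```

View pics/g3.png

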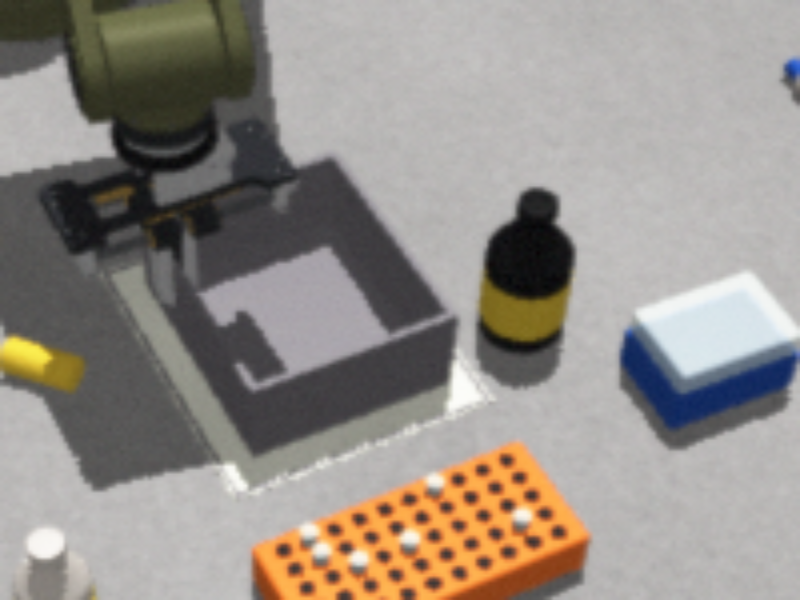

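The tub stands on the pad, with a white margin showing on its +x and -y sides. I'll release, rise and go above the tote.

Emit:
servo_tool([
  [0,0,0,0,0,0,0.6],
  [0,0,0,0,0,0,0.3],
  [0,0,0,0,0,0,0.1],
  [0,0,0,0,0,0,0.1],
  [0,0,0,0,0,40,0.1],
  [0,0,0,0,0,50,0.1],
  [0,0,0,0,0,50,0.1],
  [0,0,0,0,0,40,0.1],
  [0,0,3,-3,-45,0,0.1],
  [0,0,3,-3,-45,0,0.1],
  [0,0,3,-3,-45,0,0.1],
  [0,0,3,-3,-45,0,0.1],
  [0,0,2,-3,-45,0,0.1],
  [0,0,0,-3,-48,0,0.1],
  [0,0,0,0,0,0,0.1],
])

```text
clock: 12.92
eef_pos: [479.2, -340.8, 226.7]
eef_rot: [-3.141, 0.001, 0.241]
wrist_force: [0.3, -0.1, -0.2]
finger_gap: 84.8
finger_force: 0.0
```

```bash
python3 - <<'E'
from h import *
a=manip.camera('scene')[:,:,::-1];b=manip.camera('top')[:,:,::-1]
o=np.zeros((600,800,3),np.uint8)
o[:400,:400]=cv2.resize(a[180:280,160:260],(400,400));o[:480,400:]=cv2.resize(b[145:265,255:355],(400,480))
cv2.imwrite('pics/g4.png',o)
E
```

```text
(no output)
```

View pics/g4.png

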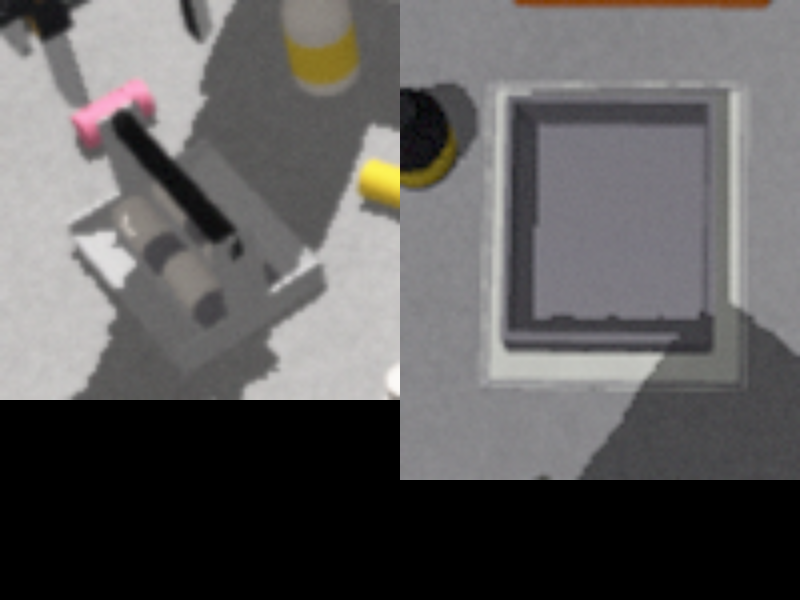

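The top crop shows the tub square on the pad with a margin on all sides. The tote and the pink decoy behind it are undisturbed. I'll go down onto the bar and grip.

Emit:
servo_tool([
  [0,0,0,1,1,-40,0],
  [0,0,0,0,0,-40,0],
  [0,0,0,0,0,-35,0],
  [0,0,0,0,0,-28,0],
  [0,0,0,0,0,0,0.4],
  [0,0,0,0,0,0,0.7],
  [0,0,0,0,0,0,1],
  [0,0,0,0,0,0,1],
  [0,0,0,0,0,0,1],
  [0,0,0,0,0,0,1],
  [0,0,0,0,0,0,1],
  [0,0,0,0,0,0,1],
  [0,0,0,0,0,0,1],
  [0,0,0,0,0,0,1],
  [0,0,0,0,0,0,1],
], grip_force=60)

```text
clock: 14.9
eef_pos: [480.9, -337.4, 84.2]
eef_rot: [-3.141, 0.0, 0.244]
wrist_force: [-0.8, -1.0, -2.2]
finger_gap: 13.4
finger_force: 60.0
```

```bash
python3 - <<'E'
from h import *
f=lambda x,y:(255+(x-400)/4-.4,145+y/4-.4)
print([onz('top',*f(*p),90) for p in[(508,98),(714,98),(714,338),(505,338)]])
s=manip.read_state();print(s['eef_pos'],s['eef_rot'],s['finger_gap'],s['finger_force'],s['moment'])
E
```

```text
[array([637.6,  97.6]), array([638.6, -68.6]), array([444. , -68.7]), array([443. ,  96.4])]
[ 480.89185869 -337.44210193   84.24108025] [-3.14129213e+00  3.37763181e-04  2.43882512e-01] 13.420245020214118 59.99259531497955 [-0.25603039  0.15507808 -0.02732734]
```

Grip confirmed: 13.4 mm gap at 60 N. The tub centre is at about (541,14). I'll lift and carry the tote level to the tub, squaring its yaw on the way.

Emit:
servo_tool([
  [0,0,0,0,0,15,1],
  [0,0,0,0,0,35,1],
  [0,0,0,0,0,40,1],
  [0,0,0,0,0,40,1],
  [0,0,0,0,0,35,1],
  [0,0,0,0,0,11,1],
  [0,0,-1,3,10,0,1],
  [0,0,-1,4,20,0,1],
  [0,0,-1,4,24,0,1],
  [0,0,-1,5,24,0,1],
  [0,0,-1,5,24,0,1],
  [0,0,-1,5,24,0,1],
  [0,0,-1,5,24,0,1],
  [0,0,-1,5,24,0,1],
  [0,0,-1,5,24,0,1],
  [0,0,-1,5,24,0,1],
  [0,0,-1,5,24,0,1],
  [0,0,-1,5,24,0,1],
  [0,0,-1,5,24,0,1],
  [0,0,-1,4,13,0,1],
])

```text
clock: 17.4
eef_pos: [545.4, -28.6, 258.5]
eef_rot: [-3.141, 0.003, -0.001]
wrist_force: [-0.1, 0.9, -6.0]
finger_gap: 13.8
finger_force: 60.0
```

Emit:
servo_tool([
  [0,0,0,0,0,0,1],
  [0,0,0,0,0,-25,1],
  [0,0,0,0,0,-25,1],
  [0,0,0,0,0,-4,1],
  [0,0,0,0,0,0,1],
])

```text
clock: 18.02
eef_pos: [546.0, -30.7, 206.7]
eef_rot: [3.142, 0.0, -0.001]
wrist_force: [0.7, 0.3, -5.7]
finger_gap: 13.5
finger_force: 60.0
```

```bash
python3 - <<'E'
from h import *
a=manip.camera('scene')[:,:,::-1]
cv2.imwrite('pics/g5.png',cv2.resize(a[110:260,240:440],(800,600)))
E
```

```text
(no output)
```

View pics/g5.png

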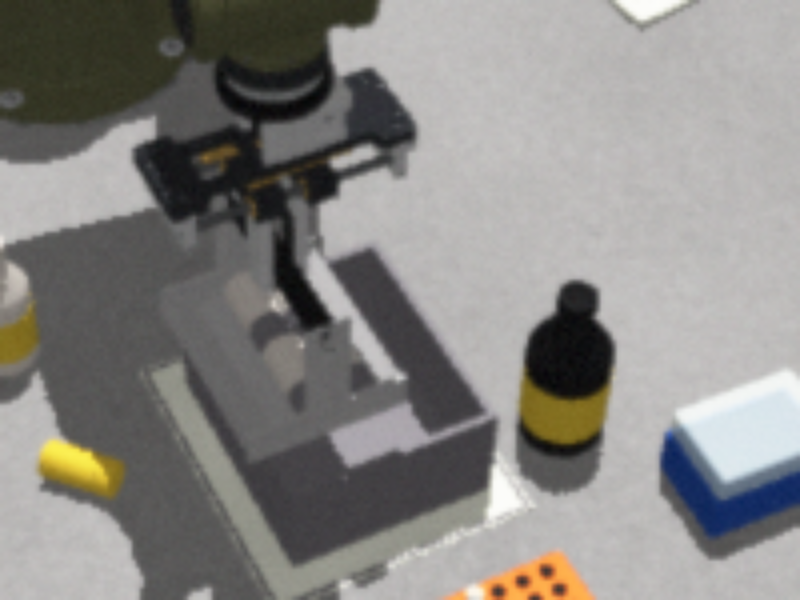

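The tote hangs level above the tub, clear of the rim, with the vials still in it. Now I tip it slowly.

Emit:
servo_tool([
  [-5,0,0,-2,0,0,1],
  [-6,0,0,-2,0,0,1],
  [-6,0,0,0,0,0,1],
  [-5,0,0,0,0,0,1],
  [-3,0,0,0,0,0,1],
  [-3,0,0,0,0,0,1],
  [-3,0,0,0,0,0,1],
  [-3,0,0,0,0,0,1],
  [-3,0,0,0,0,0,1],
  [-3,0,0,0,0,0,1],
  [-3,0,0,0,0,0,1],
  [-3,0,0,0,0,0,1],
  [-3,0,0,0,0,0,1],
  [-3,0,0,0,0,0,1],
  [0,0,0,0,0,0,1],
  [0,0,0,0,0,0,1],
  [0,0,0,0,0,0,1],
  [0,0,0,0,0,0,1],
])

```text
clock: 20.32
eef_pos: [542.1, -30.6, 206.7]
eef_rot: [2.235, -0.001, -0.001]
wrist_force: [0.1, 0.2, -3.8]
finger_gap: 13.7
finger_force: 60.0
```

```bash
python3 - <<'E'
from h import *
a=manip.camera('scene')[:,:,::-1];b=manip.camera('top')[:,:,::-1]
o=np.zeros((500,800,3),np.uint8)
o[:400,:400]=cv2.resize(a[130:260,250:380],(400,400));o[:400,400:]=cv2.resize(b[155:255,260:360],(400,400))
cv2.imwrite('pics/g6.png',o); print(manip.read_state()['joints'])
E
```

```text
[ 0.26100308  0.45043865  1.56608014 -0.86904797  1.4885792   2.0775325 ]
```

View pics/g6.png

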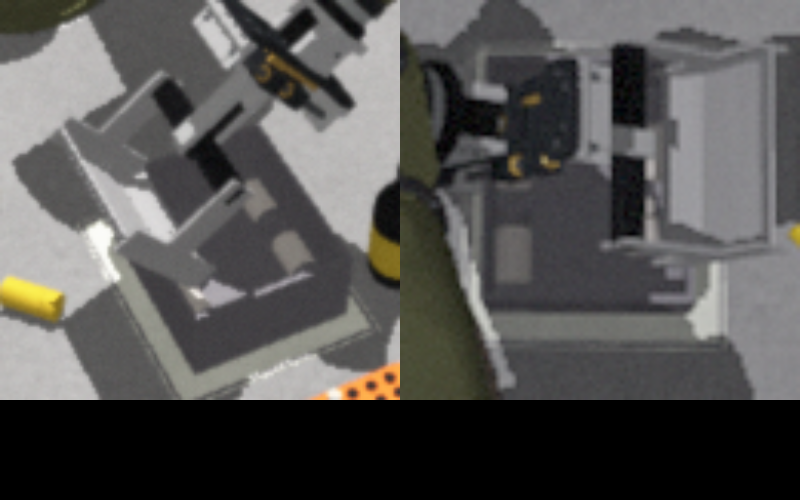

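The top view shows the tote tray empty and two vials against the tub's far wall. The measured weight fell about 1.9 N, against 1.6 N expected for four vials. I'll tip a little further to be sure, then carry the tote level and away.

Emit:
servo_tool([
  [-3,0,0,0,0,0,1],
  [-2,0,0,0,0,0,1],
  [0,0,0,0,0,0,1],
  [0,0,0,0,0,0,1],
  [0,0,0,0,0,0,1],
  [0,0,0,0,0,0,1],
])

```text
clock: 21.18
eef_pos: [542.1, -30.6, 206.6]
eef_rot: [2.147, -0.001, -0.0]
wrist_force: [-0.6, -0.1, -4.3]
finger_gap: 13.2
finger_force: 60.0
```

```bash
python3 - <<'E'
from h import *
w=[]
for i in range(6):
    b=manip.camera('top'); w.append(manip.read_state()['wrist_force'][2])
print(np.mean(w),np.std(w))
E
```

```text
-4.037109459765113 0.23239883890866928
```

Emit:
servo_tool([
  [0,0,0,0,0,25,1],
  [0,0,0,0,0,30,1],
  [8,0,0,0,0,0,1],
  [8,0,0,0,0,0,1],
  [8,0,0,0,0,0,1],
  [8,0,0,0,0,0,1],
  [8,0,0,0,-10,0,1],
  [8,0,0,0,-20,0,1],
  [8,0,0,0,-30,0,1],
  [1,0,2,-5,-35,0,1],
  [0,0,2,-8,-35,0,1],
  [0,0,2,-8,-35,0,1],
  [0,0,2,-8,-35,0,1],
  [0,0,2,-8,-35,0,1],
  [0,0,2,-8,-35,0,1],
  [0,0,2,-8,-25,0,1],
  [0,0,0,-8,-12,0,1],
  [0,0,0,0,0,0,1],
])

```text
clock: 23.72
eef_pos: [480.5, -337.6, 261.4]
eef_rot: [-3.141, 0.0, 0.242]
wrist_force: [-0.4, 0.0, -4.7]
finger_gap: 13.3
finger_force: 60.0
```

```bash
python3 - <<'E'
from h import *
b=manip.camera('top');cv2.imwrite('pics/t7.png',b[:,:,::-1]); print(manip.read_state()['wrist_force'])
c=b[176:226,288:332].astype(int).sum(2)
print('\n'.join(''.join('%4d'%x for x in r[::2]) for r in c[::2]))
E
```

```text
[-0.28692068  0.17582168 -3.62896729]
 181 339 319 310 318 330 325 334 315 321 328 321 323 323 309 306 303 310 301 288 308 287
 196 375 357 362 359 372 362 363 369 359 358 361 363 367 348 358 359 372 359 362 363 342
 187 381 364 372 370 364 375 361 355 373 362 366 363 363 356 363 372 345 330 323 340 349
 194 326 318 341 372 366 365 366 373 375 368 373 367 375 367 354 324 352 334 276 269 346
 361 314 230 283 361 369 371 370 374 364 362 369 357 357 362 339 300 358 350 271 278 353
 358 307 222 375 360 371 370 369 361 361 363 366 376 365 365 358 339 486 484 453 243 347
 478 432 293 374 370 365 359 363 365 373 364 366 360 363 354 367 438 525 530 479 315 348
 539 497 334 378 370 365 368 369 369 360 369 371 368 376 358 361 414 521 533 485 338 362
 538 484 337 377 371 382 370 371 364 368 368 363 363 369 367 361 408 517 536 490 358 359
 531 481 339 370 369 356 365 367 371 373 367 368 368 358 374 386 392 512 537 502 392 312
 522 486 316 374 372 365 366 369 367 372 379 362 374 362 369 364 396 505 537 505 403 254
 524 462 303 374 371 369 363 360 360 370 369 370 368 367 361 370 340 504 509 465 38
[... 462 characters left out ...]
1 388 374 365 378 372 374 381 377 373 370 352 470 534 531 461 266 380 370 330
 545 482 291 381 366 372 371 371 370 372 378 375 378 373 465 533 522 478 323 380 371 337
 525 478 306 382 379 375 375 384 383 378 377 375 362 373 418 530 527 491 345 355 371 329
 528 470 310 359 376 387 380 376 377 381 373 379 372 374 408 519 538 504 369 278 373 334
 530 466 303 297 372 373 380 382 380 373 377 380 384 373 407 433 336 332 355 373 371 340
 528 464 308 292 379 380 371 381 373 372 374 369 376 376 381 377 361 377 370 372 375 346
 531 464 308 300 379 376 379 382 373 376 384 374 377 379 366 371 386 380 373 372 377 284
 498 444 290 182 182 261 340 333 337 289 182 336 332 331 340 327 258 331 332 333 337 169
```

Four separate white bodies lie in the tub, two along each long side. I'll set the tote down.

Emit:
servo_tool([
  [0,0,0,0,0,-25,1],
  [0,0,0,0,0,-40,1],
  [0,0,0,0,0,-40,1],
  [0,0,0,0,0,-35,1],
  [0,0,0,0,0,-20,1],
  [0,0,0,0,0,-10,1],
  [0,0,0,0,0,-4,1],
  [0,0,0,0,0,-2,1],
  [0,0,0,0,0,0,1],
  [0,0,0,0,0,0,1],
])

```text
clock: 25.02
eef_pos: [481.2, -337.6, 85.9]
eef_rot: [3.141, -0.001, 0.244]
wrist_force: [0.1, -0.1, -4.5]
finger_gap: 13.5
finger_force: 60.0
```

Emit:
servo_tool([
  [0,0,0,0,0,-1.5,1],
  [0,0,0,0,0,0,1],
  [0,0,0,0,0,0,1],
])

```text
clock: 25.4
eef_pos: [481.2, -337.7, 84.2]
eef_rot: [3.141, -0.001, 0.244]
wrist_force: [-0.8, -0.2, -1.2]
finger_gap: 13.9
finger_force: 60.0
```

The bench now carries the weight, so I'll release and rise.

Emit:
servo_tool([
  [0,0,0,0,0,0,0.8],
  [0,0,0,0,0,0,0.6],
  [0,0,0,0,0,0,0.3],
  [0,0,0,0,0,0,0.1],
  [0,0,0,0,0,0,0.1],
  [0,0,0,0,0,0,0.1],
  [0,0,0,0,0,30,0.1],
  [0,0,0,0,0,45,0.1],
  [0,0,0,0,0,50,0.1],
  [0,0,0,-20,-30,50,0.1],
  [0,0,0,-30,-40,0,0.1],
  [0,0,0,-30,-40,0,0.1],
  [0,0,0,-30,-40,0,0.1],
  [0,0,0,0,0,0,0.1],
  [0,0,0,0,0,0,0.1],
])

```text
clock: 27.28
eef_pos: [371.3, -487.1, 258.9]
eef_rot: [-3.141, -0.0, 0.244]
wrist_force: [0.4, -0.2, -0.6]
finger_gap: 84.5
finger_force: 0.0
```

```bash
python3 - <<'E'
from h import *
b=manip.camera('top')[:,:,::-1];cv2.imwrite('pics/t8.png',b);t0=cv2.imread('pics/top0.png')
for im in(t0,b):
    m=box(im,400,188,440,245,lambda a:a.max(2)<45); print('handle',rect(m,'top',115),m.sum())
w=box(b,285,172,334,230,lambda a:a.sum(2)>450)
n,_,st,c=cv2.connectedComponentsWithStats(w.astype(np.uint8)); print(st[1:,4],c[1:].round())
hb=box(b,230,155,275,205,lambda a:a.max(2)<35);h0=box(t0,230,155,275,205,lambda a:a.max(2)<35)
print('big',np.argwhere(h0).mean(0),np.argwhere(hb).mean(0))
print(manip.read_state()['finger_gap'],manip.read_state()['clock'],manip.read_state()['eef_pos'])
E
```

```text
handle ((481.4967956542969, -337.3947448730469), (140.87945556640625, 16.02664566040039), 14.461156845092773) 213
handle ((480.47418212890625, -336.2438659667969), (143.8468017578125, 16.255399703979492), 14.022889137268066) 222
[82 51 91 59] [[324. 192.]
 [289. 194.]
 [319. 211.]
 [288. 218.]]
big [177.39084507 256.59859155] [177.54379562 256.72627737]
84.79674918121675 27.325 [ 371.66867016 -486.76134249  258.96276598]
```

The tote is back within 2 mm, four vials are in the tub, and the bottle has not moved.

```bash
python3 -c "
from cell import manip
print(manip.sign_off())"
```

```text
the job is handed in; nothing more can be done
None
```

I handed the job in at 27 s: the tub stands wholly on the pad with all four vials in it, the empty tote is back within about 2 mm of its start, and I saw no bystander disturbed, though only the big bottle was re-measured; no verdict came back.

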